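# Feel out the full stock case and park it at the angle stop

### The arm

A 7-joint arm with a two-finger parallel gripper is mounted at the origin on the work surface; the furniture and walls round the work are solid. World frame = base frame: x ahead of the robot, y to its left, z up, the work surface at z = 0. Lengths are in m, angles in rad, forces in N, time in s.
With the tool pointing down it reaches from about 0.4 to 0.9 m from the base axis. Payload 5.5 kg.
Tool frame: the origin (TCP) lies on the front face of the gripper's body, between the roots of the fingers; the fingertips stand 66 mm ahead of it and the grasp point (between the pads) lies 47 mm ahead of it (pinch_z is the z of the grasp point in the tool frame, in m); z points along the fingers, y is the line along which they close (so a half turn about z gives the same grasp; the last joint's range is limited). The gripper opens to 92 mm and grips with 3 to 60 N. Pads are 19 mm wide; open, the fingers measure 130 mm over their backs; the gripper's body (75 mm by 190 mm) begins 47 mm behind the grasp point.
Start: joints at [-0.926, 0.501, -0.427, 1.55, 0.221, 1.138, -0.21], TCP at [0.242, 0.603, 0.292] pointing down, gripper open.
Joint ranges: [-2.88, 2.88], [-0.31, 2.03], [-1.54, 1.56], [0.2, 2.42], [-1.41, 4.55], [0.19, 2.02], [-2.57, 2.57]. Speed limits (rad/s): [2.57, 2.57, 3.14, 3.14, 3.14, 3.14, 3.14].

### API

Orientations are given as a unit quaternion [x, y, z, w].
In Python, from station import * gives the robot as it stands.
- The arm moves only by the shell command python3 -m pendant 'ROWS' [OPENING] [FORCE]. ROWS is a JSON object of lists of equal length, an entry for each row: "linear": the shift along the tool's x, y, z in mm, a list of three; "twist": the turn about the tool's z in degrees. A call has 1 to 12 rows; each row shifts and turns the commanded pose from where the row before left it, along the tool's axes as they then stand; what a row does not reach is not made up. A row lasts 1/8 s, in which the tool goes at most 62.5 mm and 10.7 degrees, less where a joint would pass 70% of its speed; a pose out of reach is approached as far as the arm can. A call with a gripper value outside its range is refused whole. OPENING is the closure in counts, from 0 (fully open) to 255 (shut), set as the call begins (- or left out, the last holds). The fingers move at their own pace and stop on an object; FORCE is the grip in N (left out, the last holds). Time passes only in rows, so rows that do not move let the fingers close. It gives the time, the measured TCP pose, the force, the opening and the grip force at its end, in the units of the state.
- observe(): the state, without advancing time (a new reading comes with each control period).
- grab_frame(name): name is "scene" or "top" or "wrist"; returns a dict with "img" (384x512x3 uint8, red, green, blue), "fov_y" (degrees; the focal length in pixels is half the picture's height over the tangent of half this angle, whatever the lens; pixels are square), "cx", "cy" (the principal point, pixels), "extrinsics" (4x4, takes a point from world to camera coordinates); the wrist camera has in their place "tool_from_camera" (4x4, takes a point from camera to tool coordinates, whose origin is the TCP and whose axes are the flange's). Camera axes: x right, y down, z forward; pixel columns grow to the right and rows downward; lengths in m; the calibration is good to about 2 mm. A picture is of the moment at which its call begins: read the wrist's pose just before it. There is no depth.
- close_job(): hands the job in; it is judged then, once.
The state is a dict: "time": time; "qpos": joint angles; "qd": joint speeds; "effort": joint torques, N m; "ee_pos": TCP position; "tcp_rot": TCP orientation; "wrist_force": force on the tool from outside, world axes, zero at the start; "ft_torque": the same for the moment, N m; "width": finger opening in m; "gripper_force": force on a finger pad.
Only numpy, scipy, OpenCV 4.12 (cv2) and the standard library are available. Lean on these libraries where they do the work, as an engineer would, in place of code of your own. Each camera call takes 0.05 s, during which the arm holds its last target. There are 200 camera calls.

### The job

One of the three identical wooden cases holds a brass ingot and the other two are empty: find the full one by raising just the handle end of a case slightly (a centimetre or so) to feel its weight. Slide the full case along the bench, never lifting any case clear of it, and push it gently home into the corner of the steel angle stop, far end and right-hand side both flush against the bars and the handle end towards the robot. Leave the two empty cases where they stood, disturb nothing else, and let go.

Things in the scene. Friction and masses are not known exactly. Their poses are not given: they have to be found in the camera images.
- case_a_center (a point): centre of case_a, 20 mm above its underside. One of three identical shut wooden cases with brass corners, 116 mm long (x) x 80 wide (y) x 40 high. x points from the handle end to the far end, z up. Full: 0.5 to 0.8 kg in all; empty: 0.15 to 0.25 kg. Which is full changes every time and cannot be seen. The weight lies at mid-length.
- case_a_grip (a point): middle of the handle's black grip on case_a, the thing to hold: a block 10 mm thick (case's x), 50 long (y), 16 high, 72 mm above the bench, 45 mm from the centre towards the handle end. Its two thin legs are hinged on the lid about y (sprung upright, +-0.5 rad), so the case tips about its far edge while the grip is held. Weight felt at it then: 2.5 to 5 N if full, 0.6 to 1.7 N if empty.
- case_a_front (a point): middle of the lower edge of the handle end of case_a (on the bench at rest)
- case_a_back (a point): middle of the lower edge of the far end of case_a (on the bench at rest)
- stop_home (a point): where the centre of a case that is home in the stop lies: -58 mm in x, +40 mm in y from the stop's corner and 20 mm up; axes as the stop's. The case's axes are then parallel to these, its far end against one bar and its right-hand (-y) side against the other.
- case_b_center (a point): centre of case_b, 20 mm above its underside. One of three identical shut wooden cases with brass corners, 116 mm long (x) x 80 wide (y) x 40 high. x points from the handle end to the far end, z up. Full: 0.5 to 0.8 kg in all; empty: 0.15 to 0.25 kg. Which is full changes every time and cannot be seen. The weight lies at mid-length.
- case_b_grip (a point): middle of the handle's black grip on case_b, the thing to hold: a block 10 mm thick (case's x), 50 long (y), 16 high, 72 mm above the bench, 45 mm from the centre towards the handle end. Its two thin legs are hinged on the lid about y (sprung upright, +-0.5 rad), so the case tips about its far edge while the grip is held. Weight felt at it then: 2.5 to 5 N if full, 0.6 to 1.7 N if empty.
- case_b_front (a point): middle of the lower edge of the handle end of case_b (on the bench at rest)
- case_b_back (a point): middle of the lower edge of the far end of case_b (on the bench at rest)
- case_c_center (a point): centre of case_c, 20 mm above its underside. One of three identical shut wooden cases with brass corners, 116 mm long (x) x 80 wide (y) x 40 high. x points from the handle end to the far end, z up. Full: 0.5 to 0.8 kg in all; empty: 0.15 to 0.25 kg. Which is full changes every time and cannot be seen. The weight lies at mid-length.
- case_c_grip (a point): middle of the handle's black grip on case_c, the thing to hold: a block 10 mm thick (case's x), 50 long (y), 16 high, 72 mm above the bench, 45 mm from the centre towards the handle end. Its two thin legs are hinged on the lid about y (sprung upright, +-0.5 rad), so the case tips about its far edge while the grip is held. Weight felt at it then: 2.5 to 5 N if full, 0.6 to 1.7 N if empty.
- case_c_front (a point): middle of the lower edge of the handle end of case_c (on the bench at rest)
- case_c_back (a point): middle of the lower edge of the far end of case_c (on the bench at rest)
- stop: steel angle stop fixed to the bench: two bars 14 mm wide, 34 mm high. Origin: inner corner at bench height. One bar's inner face is x = 0 of its frame (bar from y = -14 to +90 mm), the other's is y = 0 (bar from x = -116 to +14 mm). The case goes on the -x, +y side. The stop may be turned up to 0.15 rad; its open side faces the robot and the left.
- bench_top (a point): a point on the bench top, in the lane described here; the green top is the plane z = 0. Cases slide on it with a friction coefficient of 0.4 to 1.2. The cases stand in a row across the bench, handle ends towards the robot; nearer to the robot than the row, a lane (case centres at x about 0.47 to 0.48) is free from y = 0.1 to the open side of the stop.
- glue_jar: brown glue jar with black lid, 42 mm wide, 54 mm high, bystander; origin at the centre of its underside
- dropper: small clear dropper bottle, 30 mm wide, 86 mm high, bystander; origin at the centre of its underside
- red_driver: screwdriver with red handle, 145 mm long, 20 mm high, bystander; origin at the centre of its underside
- wax: yellow cake of beeswax, 46 x 31 x 18 mm, bystander; origin at the centre of its underside

How it is judged:
On the way:
1. the handle end of a case is raised slightly (tilt above 0.04 rad, about 5 mm), its far end still on the bench (((height (world z) of case_a_front above 0.0045 m and height (world z) of case_a_back below 0.008 m and angle between case_a_center's own z axis and vertical above 0.04 rad) or (height (world z) of case_b_front above 0.0045 m and height (world z) of case_b_back below 0.008 m and angle between case_b_center's own z axis and vertical above 0.04 rad) or (height (world z) of case_c_front above 0.0045 m and height (world z) of case_c_back below 0.008 m and angle between case_c_center's own z axis and vertical above 0.04 rad))), for 0.2 s.
At the end, for the whole second after the job is handed in: The full case stands flat on the bench, home in the stop's corner: far end and right-hand side each within about 3.5 mm of the bars, parallel within 0.06 rad, its full weight on the bench; both empty cases stand flat within 30 mm of where they stood; everything at rest and let go (((x of case_a_center in the frame of stop between -0.0615 and -0.054 m and y of case_a_center in the frame of stop between 0.036 and 0.0435 m and angle between the x axis of case_a_center and the x axis of stop, either way round below 0.06 rad and contact force between case_a and bench above 3.6 N and distance of each of case_b_center, case_c_center from where it was at the start of the episode below 0.03 m) or (x of case_b_center in the frame of stop between -0.0615 and -0.054 m and y of case_b_center in the frame of stop between 0.036 and 0.0435 m and angle between the x axis of case_b_center and the x axis of stop, either way round below 0.06 rad and contact force between case_b and bench above 3.6 N and distance of each of case_a_center, case_c_center from where it was at the start of the episode below 0.03 m) or (x of case_c_center in the frame of stop between -0.0615 and -0.054 m and y of case_c_center in the frame of stop between 0.036 and 0.0435 m and angle between the x axis of case_c_center and the x axis of stop, either way round below 0.06 rad and contact force between case_c and bench above 3.6 N and distance of each of case_a_center, case_b_center from where it was at the start of the episode below 0.03 m)) and angle between each of case_a_center, case_b_center, case_c_center's own z axis and vertical below 0.03 rad and height (world z) of each of case_a_center, case_b_center, case_c_center below 0.025 m and linear speed of each of case_a, case_b, case_c below 0.01 m/s); the robot touches nothing.
It fails at once if a case is lifted clear of the bench (both its ends more than 8 mm up) (height (world z) of each of case_a_front, case_a_back above 0.008 m or height (world z) of each of case_b_front, case_b_back above 0.008 m or height (world z) of each of case_c_front, case_c_back above 0.008 m).
It fails at once if a case is tipped by more than 0.25 rad (its end up by some 28 mm) (angle between any of case_a_center, case_b_center, case_c_center's own z axis and vertical above 0.25 rad).
It fails at once if a case is pushed against the stop with more than 25 N (contact force between any of case_a, case_b, case_c and stop above 25 N).
It fails at once if a case is slammed down or pressed onto the bench with more than 60 N (contact force between any of case_a, case_b, case_c and bench above 60 N).
It fails at once if a bystander is shifted by more than 20 mm (distance of any of glue_jar, dropper, red_driver, wax from where it was at the start of the episode above 0.02 m).
It also fails if it takes over 67 s, if anything falls off the work surface, if the arm or the gripper's body presses on something with over 40 N, if the wrist force passes 120 N, or if a joint passes its speed limit or range.

## Working session

There is one attempt and no reset: what is moved stays moved. The work goes in short steps, Python scripts to look and compute and a shell command to move; the robot and the scene stay as the last step left them, time stands still between calls to the robot, and variables do not carry over. Pictures are saved under pics/ and viewed, at most 10 in all, crops included, and the job is handed in when it is done.

```bash
mkdir -p pics; python3 - <<'E'
from station import *
import cv2,json,numpy as np
for n in("scene","top"):
    f=grab_frame(n); cv2.imwrite(f"pics/{n}0.png",f["img"][:,:,::-1])
    np.savez(f"{n}0.npz",**f)
    print(n,f["fov_y"],f["cx"],f["cy"],np.round(f["extrinsics"],3).tolist(), [k for k in f])
s=observe();print({k:np.round(v,3).tolist() for k,v in s.items()})
E
```

```text
scene 51.08327038770274 256.196479755242 188.13879524972333 [[0.153, -0.988, 0.015, -0.245], [-0.778, -0.13, -0.615, 0.436], [0.61, 0.083, -0.788, 0.811], [0.0, 0.0, 0.0, 1.0]] ['img', 'fov_y', 'cx', 'cy', 'extrinsics']
top 49.50094413216064 255.77502223131472 189.34611874675156 [[0.002, -1.0, -0.013, -0.163], [-0.991, -0.0, -0.13, 0.536], [0.13, 0.013, -0.991, 1.012], [0.0, 0.0, 0.0, 1.0]] ['img', 'fov_y', 'cx', 'cy', 'extrinsics']
{'time': 0.1, 'qpos': [-0.926, 0.502, -0.427, 1.551, 0.221, 1.138, -0.21], 'qd': [0.001, -0.001, 0.0, -0.003, 0.002, 0.001, -0.002], 'effort': [-0.011, -56.788, -5.838, -27.992, -0.069, 0.024, 0.0], 'ee_pos': [0.242, 0.603, 0.291], 'tcp_rot': [0.19, 0.982, -0.001, -0.0], 'wrist_force': [0.458, -0.172, -0.579], 'ft_torque': [-0.0, -0.016, -0.001], 'gripper_force': 0.0, 'width': 0.092}
```

View pics/top0.png

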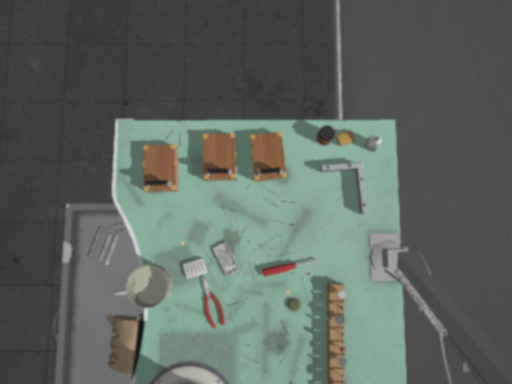

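View pics/scene0.png

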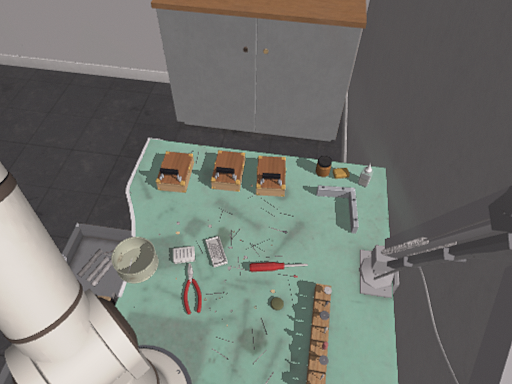

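The top view shows cases at about (160,167), (219,156) and (268,156). The stop corner is near (358,168), the jar at (326,134), wax at (345,138) and dropper at (374,143). The scene view agrees, with the grips as black bars near (171,172), (226,172) and (271,176). Next I'll turn the pixels into coordinates.

```bash
cat > h.py <<'E'
import numpy as np,cv2
from scipy.spatial.transform import Rotation as R
def cam(f,pose=None):
    h=f["img"].shape[0]; F=h/2/np.tan(np.radians(f["fov_y"])/2)
    if pose is None: M=np.linalg.inv(f["extrinsics"])
    else:
        T=np.eye(4);T[:3,:3]=R.from_quat(pose["tcp_rot"]).as_matrix();T[:3,3]=pose["ee_pos"]
        M=T@f["tool_from_camera"]
    return F,float(f["cx"]),float(f["cy"]),M
def cast(c,uv,z):
    F,cx,cy,M=c; uv=np.atleast_2d(np.asarray(uv,float))
    d=np.c_[(uv[:,0]-cx)/F,(uv[:,1]-cy)/F,np.ones(len(uv))]@M[:3,:3].T
    return M[:3,3]+d*((z-M[2,3])/d[:,2])[:,None]
def blobs(m,amin):
    cs,_=cv2.findContours(m.astype(np.uint8),cv2.RETR_EXTERNAL,cv2.CHAIN_APPROX_NONE)
    return [c[:,0,:] for c in cs if cv2.contourArea(c)>amin]
E
python3 - <<'E'
from h import *
for n in("top","scene"):
    f=dict(np.load(f"{n}0.npz")); c=cam(f); print(n,c[0],c[3][:3,3].round(3))
    im=f["img"]; hsv=cv2.cvtColor(im,cv2.COLOR_RGB2HSV); H,S,V=cv2.split(hsv)
    brown=(((H<22)&(S>80)&(V>50))).astype(np.uint8)
    brown=cv2.morphologyEx(brown,cv2.MORPH_CLOSE,np.ones((9,9)))
    for b in blobs(brown,400):
        if b[:,1].mean()>200 or b[:,1].mean()<100: continue
        x,y,w,h=cv2.boundingRect(b)
        print("case",(x,y,w,h),cv2.minAreaRect(b), "lid rect world",[np.round(v,3).tolist() for v in cast(c,cv2.boxPoints(cv2.minAreaRect(b)),.04)[:,:2]])
        sub=(V[y:y+h,x:x+w]<40)
        for g in blobs(sub,12):
            r=cv2.minAreaRect(g+[x,y]); print("  grip",r,cast(c,[r[0]],.08)[0].round(4))
    # stop: grey, in crop
    x0,y0,x1,y1=(310,155,375,220) if n=="top" else (310,175,365,240)
    m=(S<45)&(V>75); k=np.zeros_like(m);k[y0:y1,x0:x1]=1;m&=k
    for b in blobs(m,60):
        print("stop",cv2.boundingRect(b),[ (p.tolist()) for p in cv2.approxPolyDP(b.reshape(-1,1,2),2.5,True)[:,0]])
        p=cv2.approxPolyDP(b.reshape(-1,1,2),2.5,True)[:,0]; print(cast(c,p,.034)[:,:2].round(3).tolist())
    cr=im[110:220,110:400] if n=="top" else im[140:240,130:400]
    cv2.imwrite(f"pics/{n}crop.png",cv2.resize(cr[:,:,::-1],None,fx=2.7,fy=2.7,interpolation=cv2.INTER_CUBIC))
E
```

```text
top 416.4711705043462 [ 0.4   -0.175  1.071]
case (143, 145, 35, 46) ((160.0, 167.5), (45.0, 34.0), 90.0) lid rect world [[0.649, 0.125], [0.649, 0.038], [0.534, 0.035], [0.534, 0.121]]
case (203, 134, 33, 46) ((219.0, 156.5), (45.0, 32.0), 90.0) lid rect world [[0.677, -0.027], [0.677, -0.109], [0.561, -0.11], [0.561, -0.029]]
case (251, 133, 35, 48) ((267.6863098144531, 155.76986694335938), (46.16598892211914, 31.2484073638916), 83.9909896850586) lid rect world [[0.676, -0.146], [0.684, -0.225], [0.566, -0.237], [0.558, -0.159]]
stop (319, 162, 50, 53) [[321, 164], [321, 172], [355, 172], [358, 209], [362, 214], [367, 213], [363, 163]]
[[0.601, -0.327], [0.58, -0.326], [0.58, -0.412], [0.487, -0.416], [0.474, -0.426], [0.477, -0.438], [0.603, -0.432]]
scene 401.78473182790873 [-0.118 -0.252  0.911]
case (256, 156, 30, 40) ((270.995849609375, 175.57872009277344), (29.17015266418457, 38.47306823730469), 3.012787342071533) lid rect world [[0.536, -0.162], [0.677, -0.146], [0.685, -0.231], [0.544, -0.241]]
  grip ((270.939697265625, 175.96498107910156), (16.218355178833008, 4.927885055
[... 831 characters left out ...]
, 215], [345, 214], [341, 209], [346, 206], [339, 203], [339, 207], [343, 206], [339, 213], [335, 209], [338, 212], [335, 213], [344, 220], [342, 223], [338, 220], [337, 225], [339, 223], [346, 231], [349, 226], [355, 233], [358, 227], [355, 188]]
[[0.6, -0.329], [0.561, -0.328], [0.565, -0.413], [0.487, -0.416], [0.494, -0.403], [0.505, -0.411], [0.509, -0.395], [0.514, -0.405], [0.528, -0.395], [0.54, -0.408], [0.547, -0.389], [0.534, -0.389], [0.539, -0.4], [0.514, -0.39], [0.526, -0.379], [0.517, -0.387], [0.513, -0.379], [0.494, -0.403], [0.484, -0.398], [0.492, -0.388], [0.476, -0.385], [0.483, -0.39], [0.461, -0.409], [0.478, -0.416], [0.459, -0.432], [0.478, -0.439], [0.607, -0.431]]
```

View pics/topcrop.png

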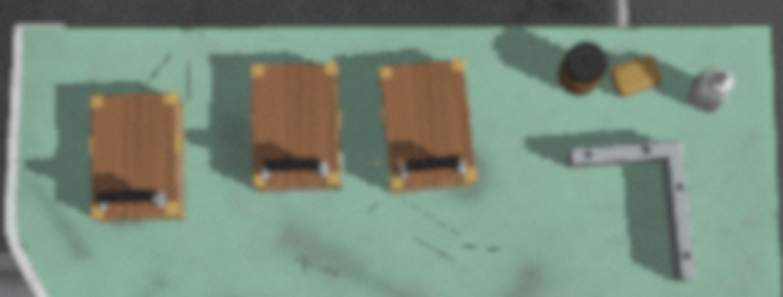

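The crop confirms it: three cases with their grips towards the robot, the third yawed slightly left, and the stop's bars yawed slightly. Now I'll turn the tool so it closes along world x, then move above the row for wrist views.

```bash
python3 -m pendant '{"linear":[[0,0,0],[0,0,0],[0,0,0],[0,0,0],[0,0,0],[0,0,0],[0,0,0]],"twist":[9.7,9.7,9.7,9.7,9.7,9.7,9.7]}' 0 ; python3 -m pendant '{"linear":[[-45,20,-8],[-45,20,-8],[-50,20,-8],[-50,20,-8],[-50,20,-8],[-50,20,-8],[-50,20,-8],[-50,20,-8],[-50,20,-8],[-50,20,-8],[-50,20,-8],[-30,10,0]],"twist":[0,0,0,0,0,0,0,0,0,0,0,0]}'; python3 - <<'E'
from station import *
from h import *
s=observe();f=grab_frame("wrist");print({k:np.round(s[k],3).tolist() for k in("time","ee_pos","tcp_rot","qpos","qd")})
cv2.imwrite("pics/w1.png",f["img"][:,:,::-1]);np.savez("w1.npz",ee_pos=s["ee_pos"],tcp_rot=s["tcp_rot"],**f);print(f["tool_from_camera"].round(3))
E
```

```text
time: 0.98
ee_pos: [0.242, 0.6029, 0.2916]
tcp_rot: [0.708, 0.707, -0.001, 0.0]
wrist_force: [0.5, 0.7, -0.0]
width: 0.0918
gripper_force: 0.0
time: 2.48
ee_pos: [0.4751, 0.0311, 0.3807]
tcp_rot: [0.707, 0.707, 0.0, 0.001]
wrist_force: [-0.1, 0.7, -0.6]
width: 0.0917
gripper_force: 0.0
{'time': 2.475, 'ee_pos': [0.475, 0.031, 0.381], 'tcp_rot': [0.707, 0.707, 0.0, 0.001], 'qpos': [-0.337, 0.069, 0.227, 1.878, -0.016, 1.195, -0.104], 'qd': [0.286, 0.114, 0.224, -0.092, -0.056, 0.003, 0.55]}
[[ 0.    -0.953 -0.304  0.081]
 [ 1.     0.    -0.001  0.   ]
 [ 0.001 -0.304  0.953 -0.094]
 [ 0.     0.     0.     1.   ]]
```

```bash
python3 -m pendant '{"linear":[[0,20,0],[-30,20,0],[0,0,0]],"twist":[0,0,0]}'; python3 - <<'E'
from station import *
from h import *
s=observe();f=grab_frame("wrist");print({k:np.round(s[k],4).tolist() for k in("time","ee_pos","tcp_rot","qd")})
cv2.imwrite("pics/w2.png",f["img"][:,:,::-1]);np.savez("w2.npz",ee_pos=s["ee_pos"],tcp_rot=s["tcp_rot"],**f)
E
```

```text
time: 2.9
ee_pos: [0.5151, 0.0019, 0.3797]
tcp_rot: [0.707, 0.707, -0.001, 0.0]
wrist_force: [-0.1, 1.3, -0.7]
width: 0.0918
gripper_force: 0.0
{'time': 2.9, 'ee_pos': [0.5151, 0.0019, 0.3797], 'tcp_rot': [0.7071, 0.7071, -0.0007, 0.0003], 'qd': [-0.0216, -0.0209, -0.0422, 0.0261, -0.0192, 0.0105, -0.0278]}
```

View pics/w2.png

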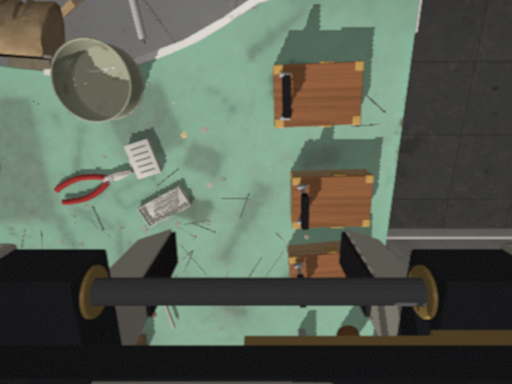

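The wrist view shows case 1's grip at (287,97) and case 2's at (305,210), with case 3 partly hidden. I'll move right to see case 3 and the stop, then measure both.

```bash
python3 -m pendant '{"linear":[[-50,0,0],[-60,0,0],[-60,0,0],[-60,0,0],[-60,0,0],[-40,0,0],[-12,0,0],[0,0,0]],"twist":[0,0,0,0,0,0,0,0]}'; python3 - <<'E'
from station import *
from h import *
s=observe();f=grab_frame("wrist");print({k:np.round(s[k],4).tolist() for k in("time","ee_pos","tcp_rot","qpos")})
cv2.imwrite("pics/w3.png",f["img"][:,:,::-1]);np.savez("w3.npz",ee_pos=s["ee_pos"],tcp_rot=s["tcp_rot"],**f)
E
```

```text
time: 3.95
ee_pos: [0.5159, -0.3368, 0.3797]
tcp_rot: [0.706, 0.708, 0.0, -0.001]
wrist_force: [-0.2, 0.6, 0.3]
width: 0.092
gripper_force: 0.0
{'time': 3.95, 'ee_pos': [0.5159, -0.3368, 0.3797], 'tcp_rot': [0.7057, 0.7085, 0.0002, -0.0007], 'qpos': [0.1819, 0.362, 0.469, 1.5587, -0.1695, 1.2627, 0.6805]}
```

View pics/w3.png

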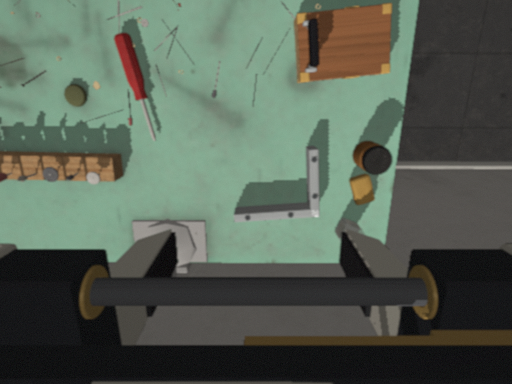

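The view shows case 3 with brass corners near (302,18), (387,9), (386,69) and (306,76). The stop's outer corner is near (318,217), with bar ends at (312,150) and (237,213).

```bash
python3 - <<'E'
from h import *
for n,boxes in (("w2",[("c1",265,50,372,135),("c2",282,158,382,236)]),("w3",[("c3",286,0,400,92)])):
    f=dict(np.load(n+".npz"));c=cam(f,f);im=f["img"];H,S,V=cv2.split(cv2.cvtColor(im,cv2.COLOR_RGB2HSV))
    for nm,x0,y0,x1,y1 in boxes:
        sl=np.s_[y0:y1,x0:x1]
        lid=((H[sl]<28)&(S[sl]>90)&(V[sl]>60)).astype(np.uint8)
        lid=cv2.morphologyEx(lid,cv2.MORPH_CLOSE,np.ones((15,15)))
        b=max(blobs(lid,300),key=len)+[x0,y0]; r=cv2.minAreaRect(b)
        P=cast(c,cv2.boxPoints(r),.04)[:,:2]; print(nm,"lidrect",P.round(4).tolist(),"ctr",P.mean(0).round(4))
        br=(H[sl]>16)&(H[sl]<32)&(S[sl]>120)&(V[sl]>130)
        Q=[cast(c,[q.mean(0)+[x0,y0]],.04)[0,:2] for q in blobs(br,8)]
        for q in Q: print("   brass",q.round(4))
        g=max(blobs(cv2.morphologyEx((V[sl]<45).astype(np.uint8),cv2.MORPH_OPEN,np.ones((3,3))),40),key=len)+[x0,y0]; r=cv2.minAreaRect(g)
        print("   grip",np.round(r[0],1),np.round(r[1],1),round(r[2],1),cast(c,[r[0]],.08)[0,:2].round(4), cast(c,cv2.boxPoints(r),.08)[:,:2].round(3).tolist())
f=dict(np.load("w3.npz"));c=cam(f,f);im=f["img"]
cv2.imwrite("pics/stop.png",cv2.resize(im[135:230,225:400,::-1],None,fx=4.5,fy=4.5,interpolation=cv2.INTER_CUBIC))
E
```

```text
c1 lidrect [[0.5335, 0.1204], [0.6494, 0.1227], [0.6609, 0.0312], [0.537, 0.0284]] ctr [0.5952 0.0757]
   brass [0.5429 0.0437]
   brass [0.6475 0.0476]
   brass [0.5396 0.1124]
   brass [0.6448 0.1166]
   grip [286.5  96. ] [40.  7.] 90.0 [0.549  0.0791] [[0.544, 0.102], [0.552, 0.102], [0.554, 0.056], [0.545, 0.056]]
c2 lidrect [[0.5597, -0.0238], [0.6781, -0.0202], [0.6922, -0.1203], [0.5656, -0.1244]] ctr [ 0.6239 -0.0722]
   brass [ 0.5721 -0.1075]
   brass [ 0.6768 -0.103 ]
   brass [ 0.5688 -0.0381]
   brass [ 0.6746 -0.0347]
   grip [304.4 211. ] [ 6.5 34.1] 2.4 [ 0.5773 -0.0693] [[0.573, -0.094], [0.573, -0.045], [0.582, -0.045], [0.582, -0.095]]
c3 lidrect [[0.5582, -0.1499], [0.6764, -0.1442], [0.6938, -0.2351], [0.5671, -0.2417]] ctr [ 0.6239 -0.1927]
   brass [ 0.5745 -0.2349]
   brass [ 0.6789 -0.2236]
   brass [ 0.5671 -0.166 ]
   brass [ 0.6727 -0.1557]
   grip [313.  42.] [46.  8.] 90.0 [ 0.5781 -0.1994] [[0.572, -0.176], [0.581, -0.176], [0.584, -0.224], [0.575, -0.224]]
```

View pics/stop.png

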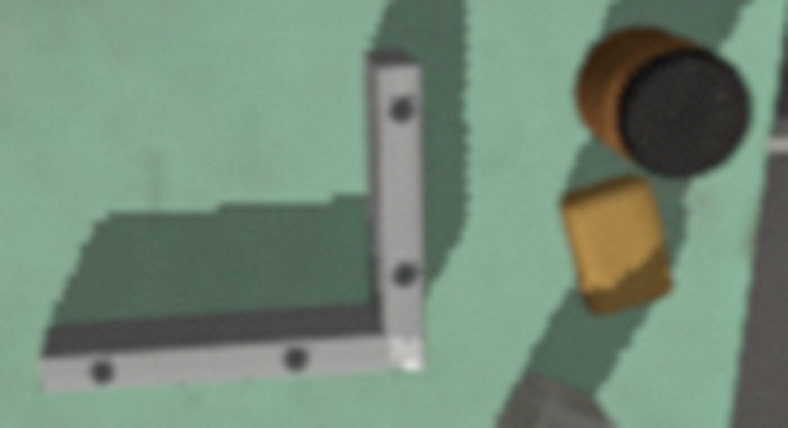

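```bash
python3 - <<'E'
from h import *
f=dict(np.load("w3.npz"));c=cam(f,f)
pts={"outer corner":(423,368),"inner corner":(385,335),"side outer end":(43,392),"side inner end":(43,358),"far outer end":(422,67),"far inner end":(379,67)}
for k,p in pts.items():
    uv=(np.array(p)+.5)/4.5-.5+[225,135]; print(k,uv.round(1),cast(c,[uv],.034)[0,:2].round(4))
# line fits on grey top face: edges by threshold on V
im=f["img"];g=cv2.cvtColor(im,cv2.COLOR_RGB2HSV);S,V=g[...,1],g[...,2]
m=(S<40)&(V>95)
def fit(P):
    vx,vy,x,y=cv2.fitLine(np.float32(P),cv2.DIST_HUBER,0,.01,.01)[:,0]; return vx,vy,x,y
top=[];bot=[]
for u in range(240,303):
    r=np.where(m[195:228,u])[0]+195
    if len(r): top.append((u,r.min()-.5)); bot.append((u,r.max()+.5))
L=[];Rr=[]
for v in range(153,205):
    r=np.where(m[v,300:330])[0]+300
    if len(r): L.append((r.min()-.5,v)); Rr.append((r.max()+.5,v))
for n,P in (("side inner",top),("side outer",bot),("far inner",L),("far outer",Rr)):
    W=cast(c,P,.034)[:,:2]; vx,vy,x,y=fit(W); a=np.arctan(vy/vx) if abs(vx)>abs(vy) else -np.arctan(vx/vy)
    print(n,"yaw",round(float(a),4),"pt",np.round([x,y],4))
for n in("top",):
    f=dict(np.load("top0.npz"));c=cam(f)
    for k,p in {"outer corner":(681,144),"side outer end":(694,278),"far outer end":(571,150)}.items():
        uv=(np.array(p)+.5)/2.7-.5+[110,110]; print("top",k,cast(c,[uv],.034)[0,:2].round(4))
E
```

```text
outer corner [318.6 216.4] [ 0.6076 -0.4332]
inner corner [310.2 209.1] [ 0.5942 -0.4214]
side outer end [234.2 221.7] [ 0.4794 -0.4425]
side inner end [234.2 214.2] [ 0.4797 -0.4301]
far outer end [318.4 149.5] [ 0.6009 -0.3313]
far inner end [308.8 149.5] [ 0.5874 -0.3313]
side inner yaw 0.0779 pt [ 0.5354 -0.4249]
side outer yaw 0.0686 pt [ 0.5329 -0.4394]
far inner yaw 0.1304 pt [ 0.5866 -0.3722]
far outer yaw 0.0636 pt [ 0.6052 -0.3732]
top outer corner [ 0.6032 -0.4297]
top side outer end [ 0.4778 -0.4377]
top far outer end [ 0.5976 -0.3269]
```

Case centres (x, y, yaw), from the brass corners:

| Case | x | y | yaw |
|---|---|---|---|
| c1 | 0.594 | 0.080 | 0.04 |
| c2 | 0.623 | -0.071 | 0.04 |
| c3 | 0.623 | -0.195 | 0.104 |

The stop's corner is about (0.593, -0.420) with yaw 0.07. I'll test case 3 first.

```bash
python3 -m pendant '{"linear":[[34,16,-0],[34,16,30],[34,16,40],[35,15,50],[0,0,40],[0,0,40],[0,0,30],[0,0,20],[0,0,10],[0,0,0],[0,0,0]],"twist":[0,0,0,0,-5.7,0,0,0,0,0,0]}' 110 20; python3 - <<'E'
from station import *
from h import *
s=observe();print({k:np.round(s[k],4).tolist() for k in("time","ee_pos","tcp_rot","wrist_force","ft_torque")})
E
```

```text
time: 5.38
ee_pos: [0.579, -0.2009, 0.1217]
tcp_rot: [0.67, 0.743, 0.0, 0.001]
wrist_force: [0.1, -0.3, 0.3]
width: 0.0521
gripper_force: 0.0
{'time': 5.375, 'ee_pos': [0.579, -0.2009, 0.1217], 'tcp_rot': [0.6696, 0.7427, 0.0005, 0.0009], 'wrist_force': [0.1447, -0.2546, 0.281], 'ft_torque': [-0.0797, 0.0845, -0.0295]}
```

```bash
python3 -m pendant '{"linear":[[0,0,2],[0,0,0],[0,0,0],[0,0,0],[0,0,0],[0,0,0]],"twist":[0,0,0,0,0,0]}' 255 20; python3 -m pendant '{"linear":[[0,0,-3],[0,0,-3],[0,0,-3],[0,0,-1],[0,0,0],[0,0,0],[0,0,0]],"twist":[0,0,0,0,0,0,0]}'; python3 - <<'E'
from station import *
from h import *
s=observe();print({k:np.round(s[k],4).tolist() for k in("time","ee_pos","tcp_rot","wrist_force","ft_torque")})
f=grab_frame("wrist");cv2.imwrite("pics/w4.png",f["img"][:,:,::-1])
E
```

```text
time: 6.12
ee_pos: [0.5787, -0.2006, 0.1186]
tcp_rot: [0.67, 0.743, 0.0, 0.0]
wrist_force: [0.8, 0.0, 0.3]
width: 0.0099
gripper_force: 20.0
time: 7.0
ee_pos: [0.5781, -0.2006, 0.1283]
tcp_rot: [0.67, 0.743, -0.0, -0.0]
wrist_force: [1.0, 1.0, -3.7]
width: 0.0099
gripper_force: 20.0
{'time': 7.0, 'ee_pos': [0.5781, -0.2006, 0.1283], 'tcp_rot': [0.6696, 0.7427, -0.0001, -0.0002], 'wrist_force': [1.0257, 0.9713, -3.7369], 'ft_torque': [-0.0863, -0.0814, 0.0489]}
```

About 4.0 N is felt at the handle end, so case 3 is full (0.72 kg). I'll confirm with a few more readings, set the grip firmer, and check the lamp stand's position for clearance.

```bash
python3 -m pendant '{"linear":[[0,0,0],[0,0,1],[0,0,2]],"twist":[0,0,0]}' 255 55; python3 - <<'E'
from h import *
f=dict(np.load("w3.npz"));c=cam(f,f)
print("w3 lamp base corners z=.01",cast(c,[(133,220),(206,220)],.01)[:,:2].round(3).tolist(),"block",cast(c,[(150,238),(190,238)],.05)[:,:2].round(3).tolist())
print("driver tip/handle",cast(c,[(155,137),(140,97),(118,37)],.01)[:,:2].round(3).tolist())
f=dict(np.load("top0.npz"));c=cam(f)
print("top base z=.01",cast(c,[(370,234),(370,282),(385,245)],.01)[:,:2].round(3).tolist())
t=f["img"][215:330,330:512];s=dict(np.load("scene0.npz"))["img"][170:310,330:512]
a=cv2.resize(t,None,fx=2.2,fy=2.2,interpolation=3);b=cv2.resize(s,None,fx=2.2,fy=2.2,interpolation=3)
h=max(len(a),len(b));z=lambda q:cv2.copyMakeBorder(q,0,h-len(q),0,0,0)
cv2.imwrite("pics/lamp.png",np.hstack([z(a),z(b)])[:,:800,::-1])
E
```

```text
time: 7.42
ee_pos: [0.5774, -0.2009, 0.1252]
tcp_rot: [0.67, 0.743, -0.0, -0.001]
wrist_force: [-2.6, 0.2, -3.3]
width: 0.0094
gripper_force: 55.0
w3 lamp base corners z=.01 [[0.315, -0.45], [0.432, -0.45]] block [[0.354, -0.463], [0.414, -0.462]]
driver tip/handle [[0.363, -0.318], [0.347, -0.261], [0.326, -0.184]]
top base z=.01 [[0.426, -0.45], [0.307, -0.446], [0.398, -0.487]]
```

View pics/lamp.png

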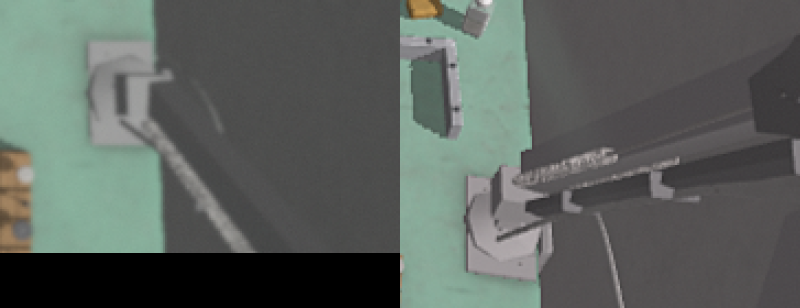

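The lamp base lies at y < -0.45 and its post leans off to the right, so the gripper body clears it. Now I'll pull the case back along its own axis into the lane.

```bash
python3 -m pendant '{"linear":[[0,-5,1],[0,-10,1],[0,-12,0],[0,-13,0],[0,-13,0],[0,-13,0],[0,-13,0],[0,-13,0],[0,-13,0],[0,-13,0],[0,-10,0],[0,-3,0]],"twist":[0,0,0,0,0,0,0,0,0,0,0,0]}'; python3 - <<'E'
from station import *
from h import *
s=observe();print({k:np.round(s[k],4).tolist() for k in("ee_pos","tcp_rot","wrist_force","ft_torque","qpos")})
f=grab_frame("top");np.savez("top1.npz",**f);cv2.imwrite("pics/t1.png",cv2.resize(f["img"][110:260,110:400,::-1],None,fx=2.7,fy=2.7,interpolation=3))
E
```

```text
time: 8.93
ee_pos: [0.4471, -0.2143, 0.1235]
tcp_rot: [0.67, 0.742, -0.0, -0.0]
wrist_force: [1.2, -0.3, -4.5]
width: 0.0096
gripper_force: 55.0
{'ee_pos': [0.4471, -0.2143, 0.1235], 'tcp_rot': [0.6699, 0.7425, -0.0, -0.0002], 'wrist_force': [1.1848, -0.2545, -4.4662], 'ft_torque': [-0.0676, -0.2406, -0.0513], 'qpos': [0.1207, 0.4653, 0.3281, 2.0756, -0.2455, 0.6373, 0.7176]}
```

View pics/t1.png

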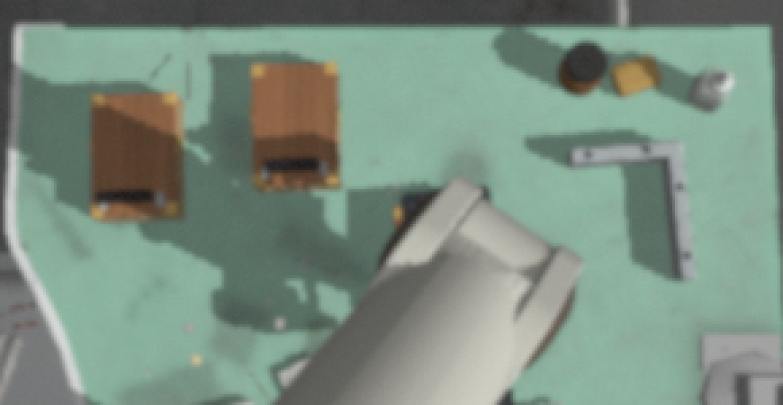

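The arm hides the case, but its far-left brass corner shows at (397,213), so it came along with the gripper. Cases 1 and 2 have not moved. Now I'll slide it right in front of the stop.

```bash
python3 -m pendant '{"linear":[[-5,-1,0],[-12,-1,0],[-15,-2,0],[-15,-2,0],[-15,-2,0],[-15,-2,0],[-15,-2,0],[-15,-2,0],[-15,-2,0],[-15,-1,0],[-15,0,0],[-5,0,0]],"twist":[0,0,0,0,0,0,0,0,0,0,0,0]}'; python3 - <<'E'
from station import *
from h import *
s=observe();print({k:np.round(s[k],4).tolist() for k in("ee_pos","tcp_rot","wrist_force","ft_torque","qpos")})
f=grab_frame("wrist");np.savez("w5.npz",ee_pos=s["ee_pos"],tcp_rot=s["tcp_rot"],**f);cv2.imwrite("pics/w5.png",f["img"][:,:,::-1])
E
```

```text
time: 10.48
ee_pos: [0.4472, -0.3737, 0.1236]
tcp_rot: [0.67, 0.742, -0.0, 0.0]
wrist_force: [-0.4, 2.3, -3.5]
width: 0.0098
gripper_force: 55.0
{'ee_pos': [0.4472, -0.3737, 0.1236], 'tcp_rot': [0.6701, 0.7423, -0.0003, 0.0004], 'wrist_force': [-0.3976, 2.2793, -3.4874], 'ft_torque': [0.2289, 0.2076, 0.0958], 'qpos': [0.3966, 0.5845, 0.3288, 1.8631, -0.2677, 0.7362, 0.9764]}
```

View pics/w5.png

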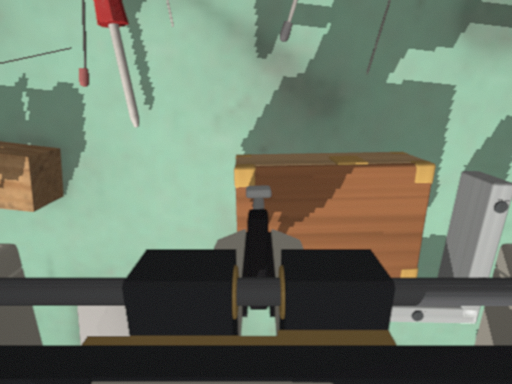

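The case follows, its left lid edge running from about (237,163) to (432,163), with the far bar beyond it at (460–505,175–320). I'll measure the case's yaw in this view.

```bash
python3 - <<'E'
from h import *
f=dict(np.load("w5.npz"));c=cam(f,f);im=f["img"];H,S,V=cv2.split(cv2.cvtColor(im,cv2.COLOR_RGB2HSV))
m=((H<30)&(S>90)&(V>60)); P=[]
wood=(H<30)&(S>80)&(V>40)
br=((H>16)&(H<32)&(S>120)&(V>120)); 
for b in blobs(br,20):
    if b[:,0].min()>220 and b[:,1].min()>140: print("brass",b.mean(0).round(1),cv2.boundingRect(b),cast(c,[b.mean(0)],.042)[0,:2].round(4))
E_=[]
for v in range(190,235):
    u=np.where(wood[v,380:450])[0]
    if len(u):E_.append((380+u.max()+.5,v))
W=cast(c,E_,.042)[:,:2];vx,vy,x,y=cv2.fitLine(np.float32(W),cv2.DIST_HUBER,0,.01,.01)[:,0];print("far edge yaw",-np.arctan(vx/vy),x,y)
gy=(S<40)&(V>110);L=[];Q=[]
for v in range(195,300,3):
    u=np.where(gy[v,430:512])[0]
    if len(u):L.append((430+u.min()-.5,v));Q.append((430+u.max()+.5,v))
for z,P in((.034,L),(.034,Q)):
    W=cast(c,P,z)[:,:2];vx,vy,x,y=cv2.fitLine(np.float32(W),cv2.DIST_HUBER,0,.01,.01)[:,0];print("bar edge yaw",-np.arctan(vx/vy),x,y)
E
```

```text
brass [408.8 273. ] (401, 268, 16, 10) [ 0.5464 -0.3931]
brass [244.2 176.1] (235, 167, 21, 21) [ 0.4354 -0.3399]
brass [423.9 172.7] (415, 163, 20, 20) [ 0.5386 -0.3272]
brass [353. 163.] (338, 162, 31, 3) [ 0.4967 -0.3258]
far edge yaw 0.09071393 0.5460791 -0.35102388
bar edge yaw 0.29659742 0.5710606 -0.3680001
bar edge yaw 0.28248283 0.60709465 -0.36562604
```

```bash
python3 -m pendant '{"linear":[[0,0,0],[0,0,0],[-2,5,0],[-2,8,0],[-3,8,0],[-3,8,0],[-2,5,0],[0,0,2],[0,0,2],[0,0,0.5],[0,0,0]],"twist":[1.2,1.0,0,0,0,0,0,0,0,0,0]}'; python3 - <<'E'
from station import *
from h import *
s=observe();print({k:np.round(s[k],4).tolist() for k in("ee_pos","tcp_rot","wrist_force","ft_torque")})
f=grab_frame("wrist");np.savez("w6.npz",ee_pos=s["ee_pos"],tcp_rot=s["tcp_rot"],**f);c=cam(f,s);im=f["img"];H,S,V=cv2.split(cv2.cvtColor(im,cv2.COLOR_RGB2HSV))
br=((H>16)&(H<32)&(S>120)&(V>120)); 
for b in blobs(br,20):
    if b[:,0].min()>200 and b[:,1].min()>140: print("brass",b.mean(0).round(1),cv2.boundingRect(b),cast(c,[b.mean(0)],.04)[0,:2].round(4))
E
```

```text
time: 11.9
ee_pos: [0.4817, -0.382, 0.1189]
tcp_rot: [0.684, 0.73, -0.0, -0.0]
wrist_force: [-0.8, 0.3, -2.5]
width: 0.0093
gripper_force: 55.0
{'ee_pos': [0.4817, -0.382, 0.1189], 'tcp_rot': [0.6839, 0.7296, -0.0001, -0.0001], 'wrist_force': [-0.7995, 0.2737, -2.4649], 'ft_torque': [-0.2137, 0.2898, -0.0405]}
brass [412.4 275.8] (404, 274, 17, 4) [ 0.5813 -0.4052]
brass [505.8 237.1] (501, 231, 11, 13) [ 0.6321 -0.3748]
brass [428.8 176.2] (419, 167, 21, 20) [ 0.5766 -0.3401]
brass [245.  176.2] (236, 167, 20, 21) [ 0.4718 -0.347 ]
brass [355.5 165. ] (340, 164, 31, 3) [ 0.5337 -0.3364]
```

```bash
python3 -m pendant '{"linear":[[0,0,0.7],[0,1,0],[0,1,0],[0,1,0],[0,0,0]],"twist":[0,0,0,0,0]}';python3 -m pendant '{"linear":[[0,1,0],[0,1,0]],"twist":[0,0]}';python3 -m pendant '{"linear":[[0,1,0]],"twist":[0]}'
```

```text
time: 12.58
ee_pos: [0.4845, -0.3822, 0.1187]
tcp_rot: [0.684, 0.73, -0.0, 0.0]
wrist_force: [-5.1, 0.1, 2.7]
width: 0.0097
gripper_force: 55.0
time: 12.82
ee_pos: [0.4863, -0.3821, 0.1186]
tcp_rot: [0.684, 0.73, -0.0, -0.0]
wrist_force: [-6.4, 0.5, 3.8]
width: 0.0096
gripper_force: 55.0
time: 12.95
ee_pos: [0.4873, -0.3821, 0.1186]
tcp_rot: [0.684, 0.73, -0.0, -0.0]
wrist_force: [-7.9, -0.7, 5.5]
width: 0.0093
gripper_force: 55.0
```

```bash
python3 -m pendant '{"linear":[[0,0,-0.5],[0,0,-0.2]],"twist":[0,0]}';python3 -m pendant '{"linear":[[0,1,0]],"twist":[0]}';python3 -m pendant '{"linear":[[0,1,0]],"twist":[0]}'
```

```text
time: 13.2
ee_pos: [0.4872, -0.382, 0.1187]
tcp_rot: [0.684, 0.73, -0.0, -0.0]
wrist_force: [-4.4, -2.0, -2.1]
width: 0.0097
gripper_force: 55.0
time: 13.32
ee_pos: [0.4875, -0.382, 0.1186]
tcp_rot: [0.684, 0.729, -0.001, -0.001]
wrist_force: [-8.7, -1.2, 1.4]
width: 0.0093
gripper_force: 55.0
time: 13.45
ee_pos: [0.4877, -0.3821, 0.1187]
tcp_rot: [0.684, 0.729, -0.001, -0.001]
wrist_force: [-9.5, -1.2, 3.6]
width: 0.0094
gripper_force: 55.0
```

The far end has met the bar: 2 mm commanded moved it only 0.5 mm. I'll ease off slightly and push right.

```bash
python3 -m pendant '{"linear":[[0,-1.5,-0.2],[-1,0,0],[-1,0,0],[-1,0,0]],"twist":[0,0,0,0]}';python3 -m pendant '{"linear":[[-1,0,0],[0,0,0]],"twist":[0,0]}';python3 -m pendant '{"linear":[[-1,0,0]],"twist":[0]}';python3 -m pendant '{"linear":[[-1,0,0]],"twist":[0]}'; python3 - <<'E'
from station import *
from h import *
s=observe();print({k:np.round(s[k],4).tolist() for k in("ee_pos","tcp_rot","wrist_force","ft_torque")})
f=grab_frame("wrist");np.savez("w7.npz",ee_pos=s["ee_pos"],tcp_rot=s["tcp_rot"],**f);c=cam(f,s);im=f["img"];H,S,V=cv2.split(cv2.cvtColor(im,cv2.COLOR_RGB2HSV))
br=((H>16)&(H<32)&(S>120)&(V>120)); 
for b in blobs(br,20):
    if b[:,0].min()>200 and b[:,1].min()>140: print("brass",b.mean(0).round(1),cv2.boundingRect(b),cast(c,[b.mean(0)],.04)[0,:2].round(4))
E
```

```text
time: 13.95
ee_pos: [0.4878, -0.3834, 0.1186]
tcp_rot: [0.684, 0.73, 0.0, -0.002]
wrist_force: [-5.6, 3.2, 2.0]
width: 0.0096
gripper_force: 55.0
time: 14.2
ee_pos: [0.4879, -0.3835, 0.1186]
tcp_rot: [0.683, 0.73, 0.0, -0.002]
wrist_force: [-7.3, 4.0, 3.0]
width: 0.0096
gripper_force: 55.0
time: 14.32
ee_pos: [0.4879, -0.3837, 0.1186]
tcp_rot: [0.683, 0.73, 0.001, -0.003]
wrist_force: [-8.1, 5.9, 5.9]
width: 0.0099
gripper_force: 55.0
time: 14.45
ee_pos: [0.488, -0.384, 0.1187]
tcp_rot: [0.683, 0.73, 0.001, -0.003]
wrist_force: [-8.5, 9.1, 8.5]
width: 0.0093
gripper_force: 55.0
{'ee_pos': [0.488, -0.384, 0.1187], 'tcp_rot': [0.6831, 0.7303, 0.0011, -0.0034], 'wrist_force': [-8.4772, 9.125, 8.4645], 'ft_torque': [1.6949, 1.9411, 0.1731]}
brass [412.8 275.3] (405, 273, 17, 5) [ 0.5871 -0.4058]
brass [500.  242.4] (494, 230, 18, 32) [ 0.6352 -0.3795]
brass [244.1 176.1] (235, 166, 20, 21) [ 0.4773 -0.3485]
brass [428.5 174.5] (419, 165, 21, 21) [ 0.582  -0.3404]
brass [354.8 163.9] (340, 163, 31, 4) [ 0.5392 -0.3372]
```

Pressing down is muddying the reading. I'll unload, raise the handle end by about 2 mm and push right again.

```bash
python3 -m pendant '{"linear":[[3.5,0,0],[0,-1,-1],[0,0,-1],[0,0,0]],"twist":[0,0,0,0]}';python3 -m pendant '{"linear":[[-1,0,0],[-1,0,0]],"twist":[0,0]}';python3 -m pendant '{"linear":[[-1,0,0]],"twist":[0]}';python3 -m pendant '{"linear":[[-1,0,0]],"twist":[0]}'
```

```text
time: 15.0
ee_pos: [0.4879, -0.3834, 0.1209]
tcp_rot: [0.684, 0.73, 0.0, -0.0]
wrist_force: [-3.3, 1.0, -3.6]
width: 0.0093
gripper_force: 55.0
time: 15.25
ee_pos: [0.4879, -0.3852, 0.1209]
tcp_rot: [0.683, 0.73, 0.0, -0.001]
wrist_force: [-2.5, 3.3, -3.4]
width: 0.0097
gripper_force: 55.1
time: 15.38
ee_pos: [0.4881, -0.3866, 0.1211]
tcp_rot: [0.684, 0.73, 0.0, -0.0]
wrist_force: [-2.5, 2.6, -2.7]
width: 0.0096
gripper_force: 55.0
time: 15.5
ee_pos: [0.4882, -0.388, 0.1212]
tcp_rot: [0.684, 0.73, 0.0, 0.0]
wrist_force: [-0.8, 2.8, -2.9]
width: 0.0097
gripper_force: 55.0
```

```bash
python3 -m pendant '{"linear":[[-1,0,0]],"twist":[0]}';python3 -m pendant '{"linear":[[-1,0,0]],"twist":[0]}';python3 -m pendant '{"linear":[[-1,0,0]],"twist":[0]}'
```

```text
time: 15.62
ee_pos: [0.4883, -0.3892, 0.1213]
tcp_rot: [0.684, 0.73, 0.0, 0.0]
wrist_force: [-1.7, 3.1, -2.7]
width: 0.0095
gripper_force: 55.0
time: 15.75
ee_pos: [0.4883, -0.3894, 0.1213]
tcp_rot: [0.684, 0.73, 0.0, -0.0]
wrist_force: [-2.0, 4.8, -1.2]
width: 0.0098
gripper_force: 55.0
time: 15.88
ee_pos: [0.4883, -0.3896, 0.1212]
tcp_rot: [0.683, 0.73, 0.001, -0.001]
wrist_force: [-1.5, 7.2, -0.5]
width: 0.0091
gripper_force: 55.0
```

The right side meets the bar at y ≈ -0.389. I'll lower the handle end, push forward gently, and check.

```bash
python3 -m pendant '{"linear":[[0.5,0,0.7],[0,0,0.8],[0,0,0.7],[0,1,0],[0,1,0],[0,0,0]],"twist":[0,0,0,0,0,0]}'; python3 - <<'E'
from station import *
from h import *
s=observe();print({k:np.round(s[k],4).tolist() for k in("ee_pos","tcp_rot","wrist_force","ft_torque")})
f=grab_frame("wrist");np.savez("w8.npz",ee_pos=s["ee_pos"],tcp_rot=s["tcp_rot"],**f);cv2.imwrite("pics/w8.png",f["img"][:,:,::-1]);c=cam(f,s);im=f["img"];H,S,V=cv2.split(cv2.cvtColor(im,cv2.COLOR_RGB2HSV))
br=((H>16)&(H<32)&(S>120)&(V>120)); 
for b in blobs(br,20):
    if b[:,0].min()>200 and b[:,1].min()>140: print("brass",b.mean(0).round(1),cv2.boundingRect(b),cast(c,[b.mean(0)],.04)[0,:2].round(4))
E
```

```text
time: 16.62
ee_pos: [0.4884, -0.3895, 0.1187]
tcp_rot: [0.684, 0.73, -0.0, -0.002]
wrist_force: [-6.1, 5.7, 1.2]
width: 0.0098
gripper_force: 55.0
{'ee_pos': [0.4884, -0.3895, 0.1187], 'tcp_rot': [0.6838, 0.7297, -0.0002, -0.0021], 'wrist_force': [-6.06, 5.7087, 1.1786], 'ft_torque': [1.0685, 1.4093, 0.1986]}
brass [413.2 275.1] (405, 273, 17, 5) [ 0.5877 -0.4116]
brass [502.1 235.1] (496, 221, 16, 33) [ 0.6353 -0.3807]
brass [244.2 176.1] (235, 167, 20, 21) [ 0.4777 -0.3542]
brass [428.8 174.2] (419, 165, 22, 20) [ 0.5825 -0.3462]
brass [354.5 163.9] (340, 162, 30, 4) [ 0.5394 -0.343 ]
```

```bash
python3 -m pendant '{"linear":[[0.8,-0.8,0],[0.7,-0.7,0],[0,0,0]],"twist":[0,0,0]}';python3 -m pendant '{"linear":[[0,0,0],[0,0,0],[0,0,0],[0,0,0],[0,0,0]],"twist":[0,0,0,0,0]}' 130 20;python3 -m pendant '{"linear":[[0,0,-10],[0,0,-30],[0,0,-50],[0,0,-60],[20,-20,-60],[30,-30,-40],[30,-20,0],[20,0,0],[0,0,0]],"twist":[0,0,0,0,0,0,0,0,0]}'; python3 - <<'E'
from station import *
from h import *
s=observe();print({k:np.round(s[k],4).tolist() for k in("time","ee_pos","tcp_rot","wrist_force")})
f=grab_frame("wrist");np.savez("w9.npz",ee_pos=s["ee_pos"],tcp_rot=s["tcp_rot"],**f);cv2.imwrite("pics/w9.png",f["img"][:,:,::-1])
E
```

```text
time: 17.05
ee_pos: [0.4881, -0.3892, 0.1189]
tcp_rot: [0.684, 0.73, -0.0, -0.0]
wrist_force: [-3.3, 1.9, -3.9]
width: 0.0095
gripper_force: 55.0
time: 17.68
ee_pos: [0.4885, -0.389, 0.1191]
tcp_rot: [0.684, 0.73, 0.0, 0.0]
wrist_force: [0.8, -0.6, -0.4]
width: 0.045
gripper_force: 0.0
time: 18.8
ee_pos: [0.4134, -0.2935, 0.3665]
tcp_rot: [0.683, 0.73, 0.001, 0.001]
wrist_force: [0.1, -1.3, -0.5]
width: 0.0453
gripper_force: 0.0
{'time': 18.8, 'ee_pos': [0.4134, -0.2935, 0.3665], 'tcp_rot': [0.6829, 0.7305, 0.0008, 0.0006], 'wrist_force': [0.084, -1.3362, -0.5065]}
```

View pics/w9.png

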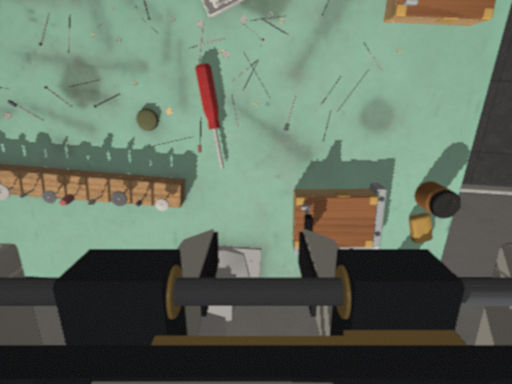

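The released case sits in the stop: lid from (294,190) to (380,250), far bar just beyond it at (380,190–250), bystanders in place. For a numeric check I'll return to the earlier viewpoint and measure the gaps.

```bash
python3 -m pendant '{"linear":[[-20,30,0],[-20,35,-10],[-10,32,-3],[0,0,0],[0,0,0]],"twist":[0,0,0,0,0]}'; python3 - <<'E'
from station import *
from h import *
s=observe();print({k:np.round(s[k],4).tolist() for k in("time","ee_pos","tcp_rot")})
f=grab_frame("wrist");np.savez("w10.npz",ee_pos=s["ee_pos"],tcp_rot=s["tcp_rot"],**f);c=cam(f,s);im=f["img"];H,S,V=cv2.split(cv2.cvtColor(im,cv2.COLOR_RGB2HSV))
br=((H>16)&(H<32)&(S>120)&(V>120))
for b in blobs(br,8):
    w=cast(c,[b.mean(0)],.04)[0,:2]
    if b[:,1].max()<245: print("brass",b.mean(0).round(1),cv2.boundingRect(b),w.round(4))
p=lambda P:cv2.fitLine(np.float32(cast(c,P,.034)[:,:2]),cv2.DIST_HUBER,0,.01,.01)[:,0]
m=(S<40)&(V>95)
for y in (-.355,-.37,-.385,-.40):  # profile across far bar
    print("far",y,[ (i,) for i in ()])
def proj(X):
    M=np.linalg.inv(c[3]);q=M[:3,:3]@X+M[:3,3];return c[0]*q[:2]/q[2]+[c[1],c[2]]
O=np.array([.593,-.420]);a=.07;Rm=np.array([[np.cos(a),-np.sin(a)],[np.sin(a),np.cos(a)]])
def samp(l,z):
    u,v=proj(np.r_[O+Rm@l,z]);return cv2.getRectSubPix(V,(1,1),(float(u),float(v)))[0,0],cv2.getRectSubPix(S,(1,1),(float(u),float(v)))[0,0]
print("far bar profile x=-6..20mm");[print(y,[tuple(map(int,samp(np.array([x/1000,y]),.034))) for x in range(-8,22,2)]) for y in(.025,.05,.07)]
print("side bar profile y=6..-20mm");[print(x,[tuple(map(int,samp(np.array([x,y/1000]),.034))) for y in range(8,-22,-2)]) for x in(-.03,-.06,-.09)]
E
```

```text
time: 19.48
ee_pos: [0.5125, -0.3393, 0.3778]
tcp_rot: [0.684, 0.729, -0.001, -0.001]
wrist_force: [-0.3, -0.8, -0.0]
width: 0.045
gripper_force: 0.0
{'time': 19.475, 'ee_pos': [0.5125, -0.3393, 0.3778], 'tcp_rot': [0.6842, 0.7293, -0.0008, -0.0007]}
brass [233.4 208.5] (232, 206, 4, 6) [ 0.4803 -0.4231]
brass [306.  207.5] (303, 205, 7, 6) [ 0.5871 -0.4145]
brass [360.9 191.4] (351, 181, 21, 24) [ 0.6638 -0.3847]
brass [233.7 162.6] (230, 159, 8, 9) [ 0.4779 -0.354 ]
brass [307.7 162.1] (304, 158, 8, 9) [ 0.582  -0.3466]
far -0.355 []
far -0.37 []
far -0.385 []
far -0.4 []
far bar profile x=-6..20mm
0.025 [(148, 146), (148, 144), (149, 144), (145, 143), (123, 116), (112, 22), (150, 5), (167, 5), (169, 5), (172, 6), (161, 5), (132, 16), (114, 48), (115, 55), (129, 57)]
0.05 [(158, 145), (158, 146), (159, 146), (156, 147), (136, 106), (137, 18), (170, 4), (177, 4), (177, 3), (176, 5), (163, 6), (134, 18), (118, 48), (116, 55), (117, 53)]
0.07 [(207, 141), (209, 140), (210, 143), (205, 142), (178, 125), (150, 42), (160, 4), (157, 4), (154, 3), (162, 3), (156, 4), (126, 21), (112, 51), (116, 57), (116, 55)]
side bar profile y=6..-20mm
-0.03 [(148, 145), (149, 144), (146, 147), (147, 147), (150, 139), (160, 80), (139, 20), (97, 8), (81, 10), (94, 5), (141, 7), (178, 29), (186, 50), (186, 52), (185, 52)]
-0.06 [(155, 143), (152, 144), (144, 145), (137, 147), (135, 141), (144, 68), (162, 13), (175, 4), (175, 3), (181, 4), (183, 6), (187, 26), (192, 49), (193, 54), (193, 51)]
-0.09 [(154, 147), (147, 143), (143, 143), (138, 148), (138, 139), (147, 80), (157, 24), (151, 5), (144, 5), (152, 5), (169, 7), (185, 23), (192, 48), (193, 55), (192, 55)]
```

Vision and contact agree: the case centre is (0.5324, -0.3848) against the predicted (0.5323, -0.3842). Its yaw is 0.071 against 0.07, and no gap shows at either bar. Handing in.

```bash
python3 -c "
from station import *
print(close_job())"
```

```text
the job is handed in; nothing more can be done
None
```

I found the full case (the right-hand one, about 4 N felt at its handle), slid it home flush in the stop's corner and let go, then handed the job in at about 19.5 s; the other two were never touched, and no verdict was returned.

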